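# Fetch the small bottle from behind the tall ones and weigh it

### The job

The small bottle in the back row of the bottle caddy has to go on the balance, but the two tall bottles of the front row stand in the way: first stand both tall bottles on the steel side tray, and only then set the small bottle gently and upright in the middle of the balance pan. While it stands there, put each tall bottle back upright into the very compartment it came from. Leave the squat white bottle in the back row alone, and knock nothing over.

Things in the scene. Friction and masses are not known exactly. Their poses are not given: they have to be found in the camera images.
- caddy: Fixed grey plastic caddy, an open square tray 176 mm by 176 mm with 2 x 2 square compartments, each 82 mm inside, walls and dividers 4 mm thick with their tops at 24 mm above the worktop; inner floor 6 mm above the worktop. Origin: centre of its underside on the worktop. Compartment centres lie at x = +-43 mm, y = +-43 mm in its frame; its x axis points away from the robot (back row at +x, front row at -x), give or take its yaw.
- side_tray: Fixed shallow stainless tray, 140 mm (its x) by 240 mm (its y) outside, walls 3 mm, rim 20 mm high, inner floor 3 mm above the worktop. Origin: centre of its underside. It starts empty, on the left or right of the caddy, its long side pointing roughly away from the robot. There is room for both tall bottles side by side along its length, for instance 60 mm either side of its centre.
- balance: Fixed white laboratory balance, 190 mm (x) by 150 mm (y), housing 42 mm high, with a round steel pan of 100 mm diameter whose top is 52 mm above the worktop; a dark display and two keys lie in front of the pan (at -x). Origin: on the worktop, right below the pan's centre. It stands on the other side of the caddy from the tray.
- amber_bottle: Loose tall slim amber bottle with a black screw cap, in the front row: body 50 mm diameter, rounding off to the neck from about 96 mm up, cap about 36 mm diameter over the top 22 mm or more, top at 135 mm (heights above its underside); about 0.36 kg. Origin: centre of its underside, z up. It can be gripped by the cap or the body.
- white_bottle: Loose tall wide white bottle with a black screw cap, in the front row: body 60 mm diameter, rounding off to the neck from about 90 mm up, cap about 49 mm diameter over the top 17 mm or more, top at 125 mm (heights above its underside); about 0.48 kg. Origin: centre of its underside, z up. It can be gripped by the cap or the body.
- small_bottle: Loose small amber bottle with a black cap, the lowest of the four bottles and the one to be weighed, in the back row: body 36 mm diameter, straight up to about 48 mm, then the neck and a cap 28 mm in diameter, top at 75 mm (heights above its underside); about 0.15 kg. Origin: centre of its underside, z up.
- squat_bottle: Loose squat white bottle with a black cap, 48 mm diameter, 92 mm high, in the back row; it stays where it is. Origin: centre of its underside, z up.
Mind the look-alikes: they are no part of the job. What is shaped like the amber_bottle but red is not meant.

How it is judged:
By the outcome, as a careful person would: the job done as asked, in the order asked, and still so for the second after the job is handed in, with the robot touching nothing.
It also fails if it takes over 109 s, if anything falls off the work surface, if the arm or the gripper's body presses on something with over 40 N, if the wrist force passes 120 N, or if a joint passes its speed limit or range.

### The arm

A 7-joint arm with a two-finger parallel gripper is mounted at the origin on a cart in front of the work surface, level with it; the furniture and walls round the work are solid. World frame = base frame: x ahead of the robot, y to its left, z up, the work surface at z = 0. Lengths are in m, angles in rad, forces in N, time in s.
With the tool pointing down it reaches from about 0.4 to 0.875 m from the base axis. Payload 19.3 kg.
Tool frame: the origin (TCP) lies on the mounting face of the last link; the fingertips stand 173 mm ahead of it and the grasp point (between the pads) lies 155 mm ahead of it (bot.grip_point_offset is the distance from the TCP to the grasp point, in m); z points along the fingers, y is the line along which they close (so a half turn about z gives the same grasp; the last joint's range is limited). The gripper opens to 85 mm and grips with 20 to 120 N. Pads are 22 mm wide; open, the fingers measure 114 mm over their backs; the gripper's body (76 mm by 85 mm) begins 54 mm behind the grasp point. The pads swing forward as they close: fully open they stand 13 mm farther back than shut.
Start: joints at [1.121, 0.521, -0.036, 1.599, 0.021, 1.021, -0.113], TCP at [0.232, -0.58, 0.405] pointing down, gripper open.
Joint ranges: [-2.91, 2.91], [-0.3, 2.13], [-1.5, 1.42], [0.17, 2.43], [-1.26, 4.41], [0.16, 1.93], [-2.52, 2.52]. Speed limits (rad/s): [1.89, 1.89, 2.39, 2.39, 3.01, 3.01, 3.01].

### API

Orientations are given as [roll, pitch, yaw] about the fixed x, y, z axes, in that order (R = Rz(yaw) Ry(pitch) Rx(roll)).
In Python, from workcell import bot gives the robot as it stands.
- The arm moves only by the tool arm_command, never from a script. Its argument "deltas" is a list of rows, each a list of 3 entries, a list of its own where there are three numbers: the shift along the tool's x, y, z in cm, then the turn, a rotation vector about the tool's x, y, z in rad, then the finger opening in cm, from 0 to 8.54. In form: [[[tx, ty, tz], [rx, ry, rz], claw], ...]. A call has 1 to 20 rows; each row shifts and turns the commanded pose from where the row before left it, along the tool's axes as they then stand; what a row does not reach is not made up. A row lasts 1/10 s, in which the tool goes at most 50 mm and 8.59 degrees, less where a joint would pass 70% of its speed; a pose out of reach is approached as far as the arm can. A call with a gripper value outside its range is refused whole. The fingers move at their own pace and stop on an object; "newtons" is the grip in N (left out, the last holds). Time passes only in rows, so rows that do not move let the fingers close. It gives the time, the measured TCP pose, the force, the opening and the grip force at its end, in the units of the state.
- bot.observe(): the state, without advancing time (a new reading comes with each control period).
- bot.grab_frame(name): name is "side" or "top"; returns a dict with "frame" (400x640x3 uint8, red, green, blue), "K" (3x3 intrinsics, pixels), "rvec" (rotation vector, rad) and "tvec" (3), from world to camera coordinates, as OpenCV has them. Camera axes: x right, y down, z forward; pixel columns grow to the right and rows downward; lengths in m; the calibration is good to about 2 mm. A picture is of the moment at which its call begins. There is no depth.
- bot.job_done(): hands the job in; it is judged then, once.
Trained networks look in a picture, given as the dict that the camera call returned (one of the last four; its "shot" number tells which), for a name from the list of things; names that differ only in an ending like _2 or _b are one class to them, and where a whole thing is asked for, a point or a joint stands for the part that bears it (a point fixed in the world has none). Each returns a list of dicts, best first, with "p" (0 to 1); they miss things now and then, are a little off and sometimes report something else, mostly with a low value. They report only what shows in the picture. A call takes as long as a camera call. They do not tell look-alikes from the thing itself.
- bot.find_in(name, picture): "rect" ([left, top, width, height] in pixels, round what is visible of it).
- bot.mark_of(name, picture): "at" ([column, row] in pixels: a listed point, or the origin of a listed thing).
The state is a dict: "clock": time; "qpos": joint angles; "qd": joint speeds; "joint_efforts": joint torques, N m; "position": TCP position; "tool_rot": TCP orientation; "force": force on the tool from outside, world axes, zero at the start; "moment": the same for the moment, N m; "grip_width": finger opening in m; "finger_force": force on a finger pad.
Only numpy, scipy, OpenCV 4.12 (cv2) and the standard library are available. Lean on these libraries where they do the work, as an engineer would, in place of code of your own. Each camera call takes 0.05 s, during which the arm holds its last target. There are 200 camera calls.

## Working session

There is one attempt and no reset: what is moved stays moved. The work goes in short steps, Python scripts to look and compute and a tool call to move; the robot and the scene stay as the last step left them, time stands still between calls to the robot, and variables do not carry over. Pictures are saved under pics/ and viewed, at most 14 in all, crops included, and the job is handed in when it is done.

Besides the shell and the picture viewer there is one more tool, called after "Emit:" as a command line: name --argument value ..., lists and objects as JSON in quotes. arm_command: Moves the arm, as the interface text tells. Its arguments: {"type":"object","properties":{"deltas":{"type":"array","items":{"type":"array"}},"newtons":{"type":"number"}},"required":["deltas"]}

```bash
mkdir -p pics; cat > h.py <<'E'
import numpy as np, cv2
from workcell import bot
from scipy.spatial.transform import Rotation as R
def ray(p,px):
    Rm=cv2.Rodrigues(np.array(p["rvec"],float))[0]; t=np.array(p["tvec"],float).ravel()
    d=Rm.T@np.linalg.inv(np.array(p["K"]))@np.array([px[0],px[1],1.]); c=-Rm.T@t
    return c,d
def atz(p,px,z):
    c,d=ray(p,px); return c+d*(z-c[2])/d[2]
def proj(p,X):
    return cv2.projectPoints(np.array(X,float).reshape(-1,1,3),np.array(p["rvec"],float),np.array(p["tvec"],float),np.array(p["K"],float),None)[0].reshape(-1,2)
def save(p,n): cv2.imwrite("pics/"+n,cv2.cvtColor(p["frame"],cv2.COLOR_RGB2BGR))
E
python3 - <<'E'
from h import *
np.set_printoptions(precision=3,suppress=True)
print(bot.observe(),bot.grip_point_offset)
for n in ("top","side"):
    p=bot.grab_frame(n); save(p,n+"0.png"); print(n,ray(p,(320,200)))
    for k in "caddy side_tray balance amber_bottle white_bottle small_bottle squat_bottle".split():
        print(k,[(np.round(m["at"],1),round(m["p"],2),atz(p,m["at"],.006 if 'bottle' in k else 0)[:2]) for m in bot.mark_of(k,p)[:3]],[(np.round(m["rect"],0),round(m["p"],2)) for m in bot.find_in(k,p)[:3]])
E
```

```text
{'clock': 0.0, 'qpos': array([ 1.121,  0.522, -0.036,  1.6  ,  0.021,  1.021, -0.113]), 'qd': array([-0.   , -0.   ,  0.002,  0.002, -0.   , -0.002,  0.001]), 'joint_efforts': array([ -0.001, -92.711,   1.98 , -36.992,   0.018,   0.008,   0.   ]), 'position': array([ 0.232, -0.58 ,  0.404]), 'tool_rot': array([-3.14,  0.  ,  0.38]), 'force': array([ 0.464,  0.514, -0.495]), 'moment': array([-0.037, -0.012,  0.004]), 'finger_force': 0.0, 'grip_width': 0.08547527789299077} 0.1547
top (array([ 0.442, -0.03 ,  0.953]), array([ 0.099,  0.011, -0.995]))
caddy [(array([331.5, 179.9]), 0.57, array([ 0.589, -0.049]))] [(array([295., 133.,  74.,  85.]), 0.87)]
side_tray [(array([209.4, 196.8]), 0.91, array([0.542, 0.266])), (array([311. , 192.2]), 0.65, array([0.556, 0.004]))] [(array([178., 145.,  64., 100.]), 0.95)]
balance [(array([434.5, 213.7]), 0.69, array([ 0.503, -0.313]))] [(array([405., 182.,  71.,  83.]), 0.71)]
amber_bottle [(array([366.7, 242.7]), 0.81, array([ 0.428, -0.138])), (array([345. , 198.3]), 0.69, array([ 0.54 , -0.083])), (array([313.3, 162.1]), 0.54, array([ 0.634, -0
[... 810 characters left out ...]
ce [(array([339.6, 153.7]), 0.77, array([ 0.501, -0.301]))] [(array([318., 129.,  62.,  36.]), 0.93)]
amber_bottle [(array([315.7, 192. ]), 0.81, array([ 0.542, -0.085])), (array([356. , 184.1]), 0.73, array([ 0.432, -0.14 ]))] [(array([346., 145.,  17.,  48.]), 0.87), (array([307., 151.,  17.,  42.]), 0.83)]
white_bottle [(array([308.3, 211.6]), 0.93, array([0.546, 0.001])), (array([340.6, 148.4]), 0.65, array([ 0.501, -0.324]))] [(array([295., 169.,  22.,  49.]), 0.97)]
small_bottle [(array([280.3, 202.9]), 0.54, array([ 0.63 , -0.022]))] [(array([270., 179.,  13.,  32.]), 0.83)]
squat_bottle [(array([288.5, 187.1]), 0.87, array([ 0.624, -0.095]))] [(array([278., 159.,  18.,  33.]), 0.87)]
```

View pics/top0.png

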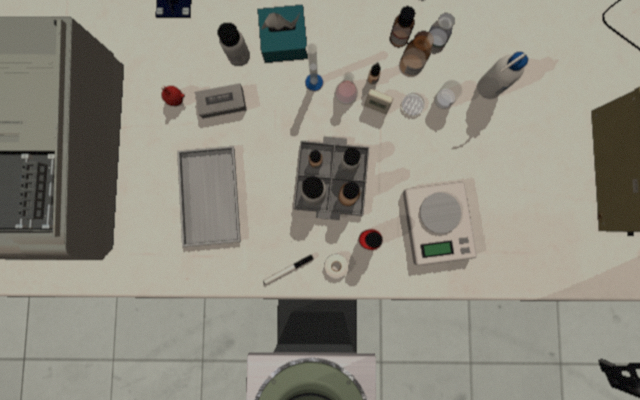

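View pics/side0.png

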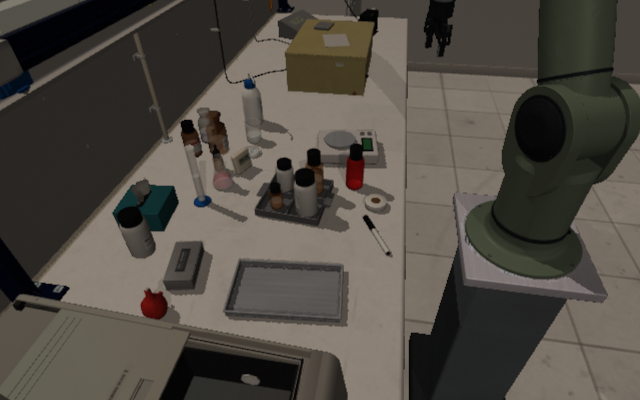

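Candidates (top view): tall amber bottle at (350,192), with the red look-alike at (370,239), which is not wanted, and background brown bottles at (403,25) and (415,50). White tall is (313,190), small amber (316,158) and squat (352,158). The tray is at (209,197) and the balance pan at (440,213). Next I'll check the fit with a projected overlay.

```bash
cat >> h.py <<'E'
def circ(x,y,z,r):
    a=np.linspace(0,2*np.pi,33); return np.c_[x+r*np.cos(a),y+r*np.sin(a),0*a+z]
def box(x,y,yaw,l,w,z):
    P=np.array([[1,1],[1,-1],[-1,-1],[-1,1],[1,1]])*[l/2,w/2]; c,s=np.cos(yaw),np.sin(yaw)
    P=P@np.array([[c,s],[-s,c]])+[x,y]; return np.c_[P,np.full(5,z)]
def crop(p,x0,y0,w,h,s,curves,n):
    im=cv2.resize(cv2.cvtColor(p["frame"],cv2.COLOR_RGB2BGR)[y0:y0+h,x0:x0+w],None,fx=s,fy=s,interpolation=cv2.INTER_CUBIC)
    im=cv2.convertScaleAbs(im,alpha=1.3,beta=15)
    for C,col in curves: cv2.polylines(im,[np.int32(((proj(p,C)-[x0,y0]+.5)*s))],False,col,1)
    cv2.imwrite("pics/"+n,im)
E
cat > m.py <<'E'
from h import *
G,Rd,Y,C=(0,255,0),(0,0,255),(0,255,255),(255,255,0)
cur=[(circ(.541,-.084,.141,.018),G),(circ(.555,0,.131,.0245),G),(circ(.634,-.012,.081,.014),Y),(circ(.6245,-.0955,.098,.018),Y),
 (circ(.541,-.084,.006,.025),Rd),(circ(.555,0,.006,.03),Rd),(box(.589,-.048,-.1,.176,.176,.024),C),(box(.589,-.048,-.1,.002,.176,.024),C),(box(.589,-.048,-.1,.176,.002,.024),C),
 (circ(.502,-.307,.052,.05),G),(box(.544,.266,0,.240,.140,.02),G)]
p=bot.grab_frame("top"); crop(p,285,125,120,90,6,cur,"t1.png")
crop(p,170,130,310,140,2.5,cur,"t2.png")
p=bot.grab_frame("side"); crop(p,245,140,120,90,6,cur,"s1.png")
E
python3 m.py
```

```text
(no output)
```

View pics/t1.png

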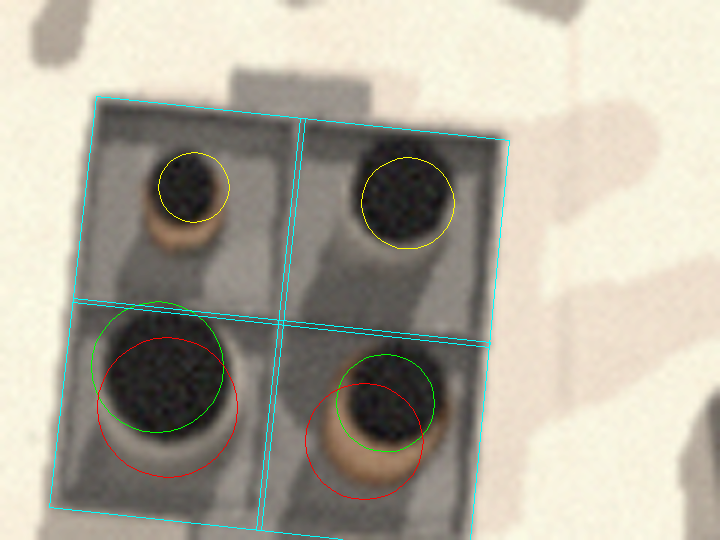

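View pics/s1.png

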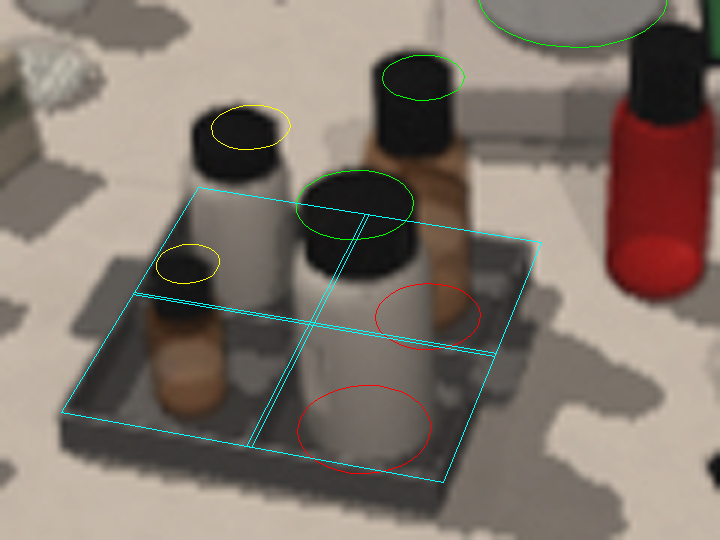

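View pics/t2.png

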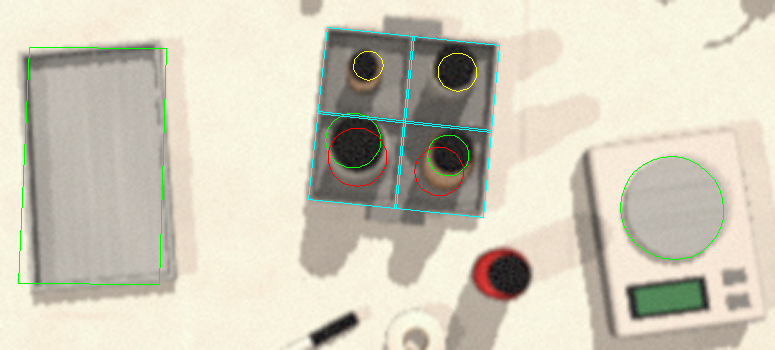

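The projected caddy outline fits both views. From the crops:
- **Amber:** cap at t1 (398,394), giving (0.545,-0.088).
- **White:** cap at t1 (163,375), giving (0.552,-0.002).
- **Small:** cap at t1 (184,185), giving (0.637,-0.008).
- **Red look-alike:** at s1 (660,160), outside the caddy, so not chosen.
- **Pan:** the overlay matches at (0.502,-0.307).
- **Tray:** centre about (0.543,0.262), yaw about 0.06.

Now I'll swing to above the white bottle.

Emit:
arm_command --deltas '[[[4.4,-0.6,0],[0,0,-0.0744],7],[[4.4,-0.6,0],[0,0,-0.0744],7],[[4.4,-0.6,0],[0,0,-0.0744],7],[[4.4,-0.6,0],[0,0,-0.0744],7],[[4.4,-0.6,0],[0,0,-0.0744],7],[[4.4,-0.6,0],[0,0,-0.0744],7],[[4.4,-0.6,0],[0,0,-0.0744],7],[[4.4,-0.6,0],[0,0,-0.0744],7],[[4.4,-0.6,0],[0,0,-0.0744],7],[[4.4,-0.6,0],[0,0,-0.0744],7],[[4.4,-0.6,0],[0,0,-0.0744],7],[[4.4,-0.6,0],[0,0,-0.0744],7],[[4.4,-0.6,0],[0,0,-0.0744],7],[[4.4,-0.6,0],[0,0,-0.0744],7],[[4.4,-0.6,0],[0,0,-0.0744],7],[[4.4,-0.6,0],[0,0,-0.0744],7],[[0,0,0],[0,0,0],7],[[0,0,0],[0,0,0],7]]'

```text
clock: 3.4
position: [0.5511, 0.0087, 0.4048]
tool_rot: [3.141, 0.0, 1.572]
force: [0.2, 0.4, 0.4]
grip_width: 0.0702
finger_force: 0.0
```

```bash
cat > go.py <<'E'
import sys
from h import *
# go.py x y z yaw -> remaining shift in tool axes (cm) and turn
s=bot.observe(); T=R.from_euler('xyz',s["tool_rot"]); x,y,z,w=map(float,sys.argv[1:5])
print("t",round(s["clock"],2),"pos",s["position"].round(4),"rot",s["tool_rot"].round(3),"f",s["force"].round(1),"w",round(s["grip_width"],4),"ff",round(s["finger_force"],1))
print("shift",(T.inv().apply(np.array([x,y,z])-s["position"])*100).round(2),"turn",(T.inv()*R.from_euler('xyz',[np.pi,0,w])).as_rotvec().round(3))
E
python3 go.py .552 -.002 .271 1.57
```

```text
t 3.4 pos [0.5511 0.0087 0.4048] rot [3.141 0.    1.572] f [0.2 0.4 0.4] w 0.0702 ff 0.0
shift [-1.07  0.08 13.38] turn [0.    0.    0.002]
```

Emit:
arm_command --deltas '[[[-1.05,0.1,3],[0,0,0],7],[[0,0,3],[0,0,0],7],[[0,0,3],[0,0,0],7],[[0,0,1],[0,0,0],7],[[0,0,0],[0,0,0],7],[[0,0,0],[0,0,0],7]]'

```text
clock: 4.0
position: [0.5526, -0.003, 0.3058]
tool_rot: [3.14, 0.0, 1.569]
force: [0.4, 0.1, 0.6]
grip_width: 0.0702
finger_force: 0.0
```

```bash
python3 go.py .552 -.002 .271 1.57; python3 - <<'E'
from h import *
p=bot.grab_frame("side"); s=bot.observe()["position"]
G=(0,255,0)
crop(p,240,110,130,100,6,[(circ(.552,-.002,.131,.0245),G),(circ(s[0],s[1],s[2]-.155,.03),(0,0,255))],"s2.png")
E
```

```text
t 4.0 pos [ 0.5526 -0.003   0.3058] rot [3.14  0.    1.569] f [0.4 0.1 0.6] w 0.0702 ff 0.0
shift [ 0.1  -0.06  3.48] turn [ 0.001  0.    -0.001]
```

View pics/s2.png

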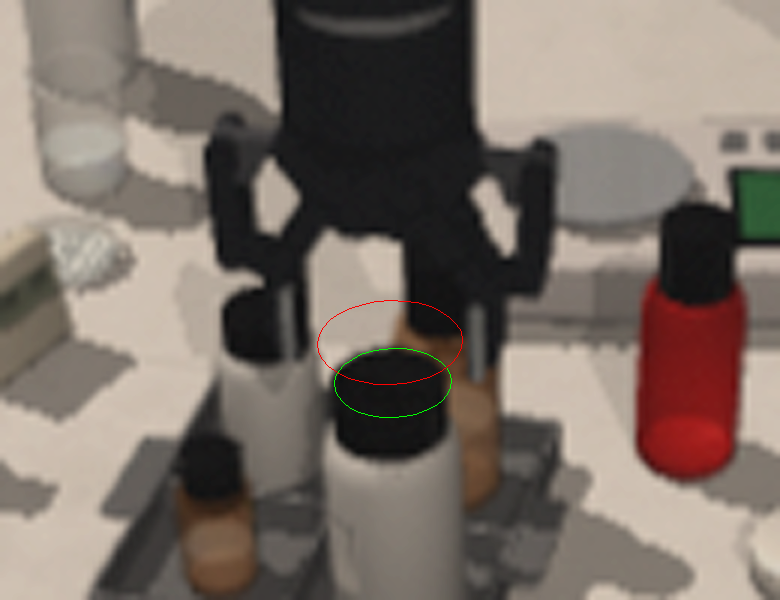

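The view shows the open fingers straddling the white cap, which is at (392,382) on the green circle. I'll descend and close.

Emit:
arm_command --deltas '[[[0,0,1.5],[0,0,0],7],[[0,0,1.2],[0,0,0],7],[[0,0,0.8],[0,0,0],7],[[0,0,0],[0,0,0],7],[[0,0,0],[0,0,0],4],[[0,0,0],[0,0,0],4],[[0,0,0],[0,0,0],4],[[0,0,0],[0,0,0],4],[[0,0,0],[0,0,0],4],[[0,0,0],[0,0,0],4]]' --newtons 45

```text
clock: 5.05
position: [0.5525, -0.0026, 0.2703]
tool_rot: [3.14, -0.0, 1.57]
force: [0.0, -0.0, 7.2]
grip_width: 0.0515
finger_force: 46.2
```

Emit:
arm_command --deltas '[[[0,0,-0.5],[0,0,0],4],[[0,0,-1],[0,0,0],4],[[0,0,-2],[0,0,0],4],[[0,0,-3],[0,0,0],4],[[0,0,-3],[0,0,0],4],[[0,0,-2.5],[0,0,0],4],[[0,0,0],[0,0,0],4],[[0,0,0],[0,0,0],4]]'

```text
clock: 5.85
position: [0.5519, -0.0028, 0.3898]
tool_rot: [3.141, 0.0, 1.57]
force: [-0.8, -0.5, -5.1]
grip_width: 0.0512
finger_force: 46.5
```

```bash
python3 go.py .603 .266 .39 1.98
```

```text
t 5.85 pos [ 0.5519 -0.0028  0.3898] rot [3.141 0.    1.57 ] f [-0.8 -0.5 -5.1] w 0.0512 ff 46.5
shift [26.88  5.09 -0.03] turn [ 0.    0.   -0.41]
```

Emit:
arm_command --deltas '[[[1,0.2,0],[0,0,0],4],[[2,0.4,0],[0,0,0],4],[[3,0.6,0],[0,0,0],4],[[3,0.6,0],[0,0,0],4],[[3,0.6,0],[0,0,0],4],[[3,0.5,0],[0,0,0],4],[[3,0.5,0],[0,0,0],4],[[3,0.5,0],[0,0,0],4],[[2.9,0.5,0],[0,0,0],4],[[2,0.5,0],[0,0,0],4],[[1,0.2,2],[0,0,0],4],[[0,0,3],[0,0,0],4],[[0,0,3],[0,0,0],4],[[0,0,2],[0,0,0],4],[[0,0,1],[0,0,0],4],[[0,0,0],[0,0,0],4],[[0,0,0],[0,0,0],4]]'

```text
clock: 7.55
position: [0.6034, 0.2663, 0.2799]
tool_rot: [3.142, -0.0, 1.57]
force: [0.3, 0.3, -4.0]
grip_width: 0.0514
finger_force: 46.5
```

```bash
python3 go.py .603 .266 .2673 1.57; python3 - <<'E'
from h import *
G=(0,255,0)
p=bot.grab_frame("side"); s=bot.observe()["position"]
crop(p,200,180,170,150,4.5,[(circ(s[0],s[1],.003,.03),G),(box(.543,.262,.06,.24,.14,.02),(0,0,255))],"s3.png")
E
```

```text
t 7.55 pos [0.6034 0.2663 0.2799] rot [ 3.142 -0.     1.57 ] f [ 0.3  0.3 -4. ] w 0.0514 ff 46.5
shift [-0.03 -0.04  1.26] turn [ 0. -0.  0.]
```

View pics/s3.png

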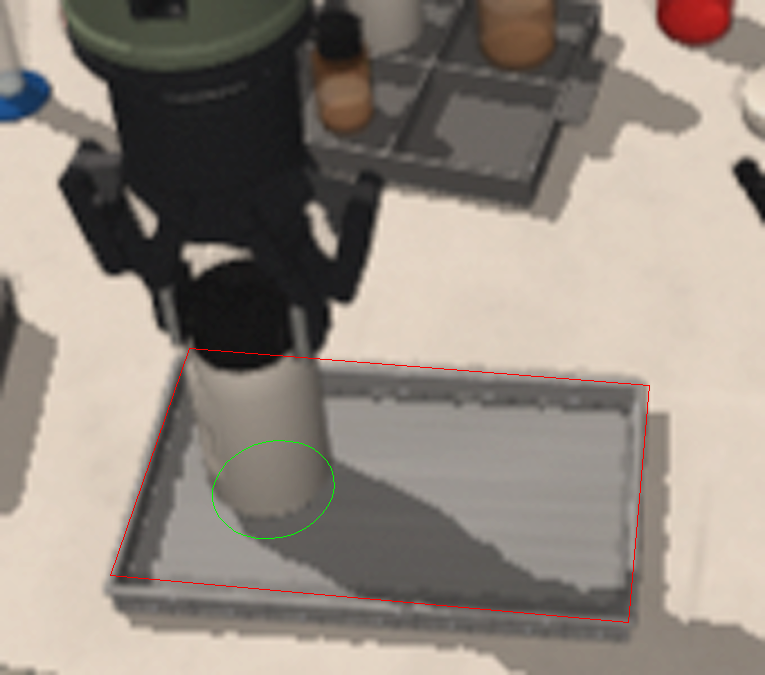

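The white bottle hangs upright just above the left half of the tray, base at (270,500), clear of the rim. I'll set it down.

Emit:
arm_command --deltas '[[[0,0,0.6],[0,0,0],4],[[0,0,0.3],[0,0,0],4],[[0,0,0.2],[0,0,0],4],[[0,0,0.1],[0,0,0],4],[[0,0,0.05],[0,0,0],4],[[0,0,0],[0,0,0],4],[[0,0,0],[0,0,0],4]]'

```text
clock: 8.3
position: [0.6034, 0.2664, 0.2675]
tool_rot: [3.141, -0.0, 1.57]
force: [-2.3, 1.3, 0.3]
grip_width: 0.0514
finger_force: 47.7
```

Emit:
arm_command --deltas '[[[0,0,0],[0,0,0],5.5],[[0,0,0],[0,0,0],6],[[0,0,0],[0,0,0],6.5],[[0,0,0],[0,0,0],7],[[0,0,0],[0,0,0],7],[[0,0,-1],[0,0,0],7],[[0,0,-3],[0,0,0],7],[[0,0,-4],[0,0,0],7],[[0,0,-4],[0,0,0],6],[[0,0,0],[0,0,0],6],[[0,0,0],[0,0,0],6]]'

```text
clock: 9.4
position: [0.6033, 0.2663, 0.3886]
tool_rot: [3.14, -0.001, 1.57]
force: [-0.1, -0.3, -0.2]
grip_width: 0.0602
finger_force: 0.0
```

```bash
python3 go.py .5447 -.088 .385 1.57
```

```text
t 9.4 pos [0.6033 0.2663 0.3886] rot [ 3.14e+00 -1.00e-03  1.57e+00] f [-0.1 -0.3 -0.2] w 0.0602 ff 0.0
shift [-35.43  -5.84   0.32] turn [ 0.002 -0.001  0.   ]
```

Emit:
arm_command --deltas '[[[-2,-0.3,0],[0,0,0],6],[[-3.5,-0.6,0],[0,0,0],6],[[-4,-0.7,0],[0,0,0],6],[[-4,-0.7,0],[0,0,0],6],[[-4,-0.7,0],[0,0,0],6],[[-4,-0.7,0],[0,0,0],6],[[-4,-0.7,0],[0,0,0],6],[[-4,-0.6,0],[0,0,0],6],[[-3.5,-0.5,0],[0,0,0],6],[[-2.4,-0.3,0],[0,0,0],6],[[0,0,3],[0,0,0],6],[[0,0,3],[0,0,0],6],[[0,0,1],[0,0,0],6],[[0,0,0],[0,0,0],6],[[0,0,0],[0,0,0],6]]'

```text
clock: 10.9
position: [0.5454, -0.0874, 0.3179]
tool_rot: [3.141, -0.0, 1.571]
force: [-0.5, -0.1, 0.4]
grip_width: 0.0605
finger_force: 0.0
```

```bash
python3 go.py .5447 -.088 .28 1.57; python3 - <<'E'
from h import *
G=(0,255,0)
p=bot.grab_frame("side"); s=bot.observe()["position"]
crop(p,200,100,170,200,3,[(circ(.5447,-.088,.141,.018),G),(circ(.6034,.2664,.128,.0245),G)],"s4.png")
E
```

```text
t 10.9 pos [ 0.5454 -0.0874  0.3179] rot [ 3.141 -0.     1.571] f [-0.5 -0.1  0.4] w 0.0605 ff 0.0
shift [-0.06 -0.07  3.79] turn [ 0.    -0.     0.001]
```

View pics/s4.png

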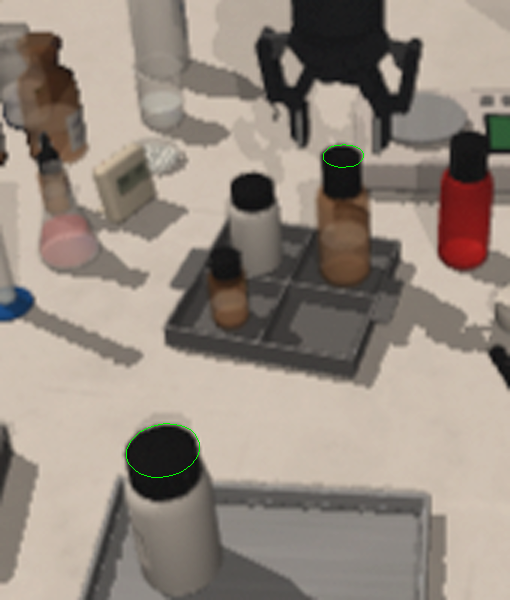

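The white bottle stands upright in the tray with its cap at (163,450). The amber cap at (342,156) is between the fingers. I'll grip it.

Emit:
arm_command --deltas '[[[0,0,1.5],[0,0,0],6],[[0,0,1.3],[0,0,0],6],[[0,0,1],[0,0,0],6],[[0,0,0],[0,0,0],6],[[0,0,0],[0,0,0],3],[[0,0,0],[0,0,0],3],[[0,0,0],[0,0,0],3],[[0,0,0],[0,0,0],3],[[0,0,0],[0,0,0],3],[[0,0,0],[0,0,0],3]]'

```text
clock: 11.95
position: [0.5453, -0.0877, 0.2798]
tool_rot: [3.141, 0.0, 1.57]
force: [-0.5, -0.8, 7.1]
grip_width: 0.0351
finger_force: 43.3
```

Emit:
arm_command --deltas '[[[0,0,-0.5],[0,0,0],3],[[0,0,-1],[0,0,0],3],[[0,0,-2],[0,0,0],3],[[0,0,-3],[0,0,0],3],[[0,0,-3],[0,0,0],3],[[0,0,-2.5],[0,0,0],3],[[0,0,0],[0,0,0],3],[[0,0,0],[0,0,0],3]]'

```text
clock: 12.75
position: [0.5449, -0.0877, 0.3995]
tool_rot: [3.141, 0.0, 1.57]
force: [0.3, -0.2, -2.8]
grip_width: 0.0348
finger_force: 42.7
```

```bash
python3 go.py .483 .258 .277 1.57
```

```text
t 12.75 pos [ 0.5449 -0.0877  0.3995] rot [3.141 0.    1.57 ] f [ 0.3 -0.2 -2.8] w 0.0348 ff 42.7
shift [34.57 -6.22 12.24] turn [ 0.001  0.    -0.   ]
```

Emit:
arm_command --deltas '[[[1.5,-0.3,0],[0,0,0],3],[[3,-0.5,0],[0,0,0],3],[[4,-0.7,0],[0,0,0],3],[[4,-0.7,0],[0,0,0],3],[[4,-0.7,0],[0,0,0],3],[[4,-0.8,0],[0,0,0],3],[[4,-0.8,0],[0,0,0],3],[[4,-0.8,0],[0,0,0],3],[[3.5,-0.5,0],[0,0,0],3],[[2,-0.3,0],[0,0,0],3],[[0.6,-0.1,2],[0,0,0],3],[[0,0,3],[0,0,0],3],[[0,0,3],[0,0,0],3],[[0,0,2],[0,0,0],3],[[0,0,1.2],[0,0,0],3],[[0,0,0.5],[0,0,0],3],[[0,0,0.3],[0,0,0],3],[[0,0,0.2],[0,0,0],3],[[0,0,0],[0,0,0],3]]'

```text
clock: 14.65
position: [0.4834, 0.2584, 0.2776]
tool_rot: [3.141, -0.0, 1.57]
force: [-0.1, -0.2, -2.6]
grip_width: 0.0345
finger_force: 42.6
```

Emit:
arm_command --deltas '[[[0,0,0.06],[0,0,0],3],[[0,0,0.04],[0,0,0],3],[[0,0,0],[0,0,0],3]]'

```text
clock: 14.95
position: [0.4836, 0.2585, 0.2769]
tool_rot: [3.14, -0.001, 1.57]
force: [-0.4, -1.5, 5.0]
grip_width: 0.0348
finger_force: 44.1
```

Contact. Release and lift.

Emit:
arm_command --deltas '[[[0,0,0],[0,0,0],4],[[0,0,0],[0,0,0],4.5],[[0,0,0],[0,0,0],5],[[0,0,0],[0,0,0],6],[[0,0,0],[0,0,0],6],[[0,0,-1],[0,0,0],6],[[0,0,-3],[0,0,0],6],[[0,0,-4],[0,0,0],5],[[0,0,-3],[0,0,0],5],[[0,0,0],[0,0,0],5],[[0,0,0],[0,0,0],5]]'

```text
clock: 16.05
position: [0.4833, 0.2583, 0.387]
tool_rot: [3.14, -0.0, 1.57]
force: [-0.2, -0.2, -0.7]
grip_width: 0.05
finger_force: 0.0
```

```bash
python3 go.py .637 -.008 .225 1.57
```

```text
t 16.05 pos [0.4833 0.2583 0.387 ] rot [ 3.14 -0.    1.57] f [-0.2 -0.2 -0.7] w 0.05 ff 0.0
shift [-26.62  15.37  16.21] turn [ 0.001 -0.     0.   ]
```

Emit:
arm_command --deltas '[[[-1.5,0.9,0],[0,0,0],5],[[-3,1.7,0],[0,0,0],5],[[-4,2.3,0],[0,0,0],5],[[-4,2.3,0],[0,0,0],5],[[-4,2.3,0],[0,0,0],5],[[-4,2.3,0],[0,0,0],5],[[-3,1.8,0],[0,0,0],5],[[-2,1.2,2],[0,0,0],5],[[-1.1,0.6,3],[0,0,0],5],[[0,0,3],[0,0,0],5],[[0,0,3],[0,0,0],5],[[0,0,1],[0,0,0],5],[[0,0,0],[0,0,0],5],[[0,0,0],[0,0,0],5]]'

```text
clock: 17.45
position: [0.6374, -0.0075, 0.2671]
tool_rot: [3.141, -0.0, 1.57]
force: [0.3, -0.1, 0.8]
grip_width: 0.05
finger_force: 0.0
```

```bash
python3 go.py .637 -.008 .222 1.57; python3 - <<'E'
from h import *
G=(0,255,0)
p=bot.grab_frame("side"); s=bot.observe()["position"]
crop(p,200,100,170,200,3,[(circ(.637,-.008,.081,.014),G)],"s5.png")
E
```

```text
t 17.45 pos [ 0.6374 -0.0075  0.2671] rot [ 3.141 -0.     1.57 ] f [ 0.3 -0.1  0.8] w 0.05 ff 0.0
shift [-0.05 -0.05  4.51] turn [ 0.001 -0.     0.   ]
```

View pics/s5.png

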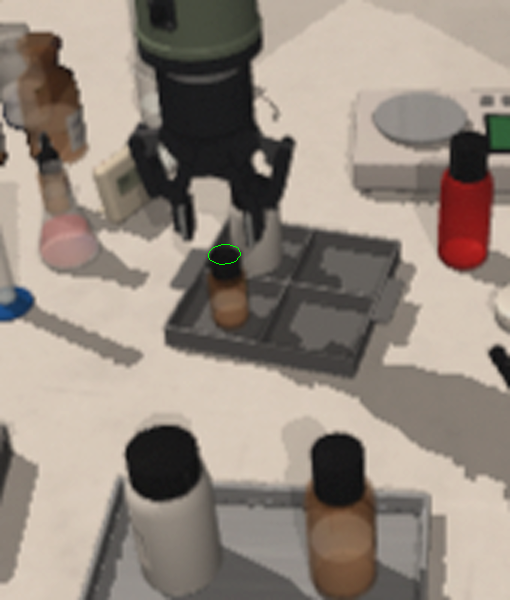

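Both tall bottles stand upright in the tray. The small cap at (228,258) is between the fingers. I'll nudge 2 mm back and grip.

Emit:
arm_command --deltas '[[[-0.05,-0.2,1.5],[0,0,0],5],[[0,0,1.5],[0,0,0],5],[[0,0,1],[0,0,0],5],[[0,0,0.5],[0,0,0],5],[[0,0,0],[0,0,0],5],[[0,0,0],[0,0,0],2],[[0,0,0],[0,0,0],2],[[0,0,0],[0,0,0],2],[[0,0,0],[0,0,0],2],[[0,0,0],[0,0,0],2],[[0,0,0],[0,0,0],2]]' --newtons 35

```text
clock: 18.6
position: [0.6354, -0.0082, 0.2217]
tool_rot: [3.141, -0.0, 1.57]
force: [-0.6, 0.8, 6.0]
grip_width: 0.0331
finger_force: 35.4
```

Emit:
arm_command --deltas '[[[0,0,-0.5],[0,0,0],2],[[0,0,-1],[0,0,0],2],[[0,0,-2],[0,0,0],2],[[0,0,-3],[0,0,0],2],[[0,0,-4],[0,0,0],2],[[0,0,-4],[0,0,0],2],[[0,0,-2.5],[0,0,0],2],[[0,0,0],[0,0,0],2],[[0,0,0],[0,0,0],2]]'

```text
clock: 19.5
position: [0.6349, -0.0083, 0.3918]
tool_rot: [3.141, 0.0, 1.57]
force: [0.2, 0.7, -1.8]
grip_width: 0.033
finger_force: 35.1
```

```bash
python3 go.py .502 -.307 .268 1.57; python3 - <<'E'
from h import *
G=(0,255,0)
p=bot.grab_frame("top"); crop(p,380,160,120,120,5,[(circ(.502,-.307,.052,.05),G),(circ(.502,-.307,.052,.002),G)],"t5.png")
for m in bot.mark_of("balance",p)[:2]: print(m["p"],atz(p,m["at"],0))
E
```

```text
t 19.5 pos [ 0.6349 -0.0083  0.3918] rot [3.141 0.    1.57 ] f [ 0.2  0.7 -1.8] w 0.033 ff 35.1
shift [-29.87 -13.28  12.37] turn [0.001 0.    0.   ]
0.8 [ 0.50143625 -0.31860695  0.        ]
```

View pics/t5.png

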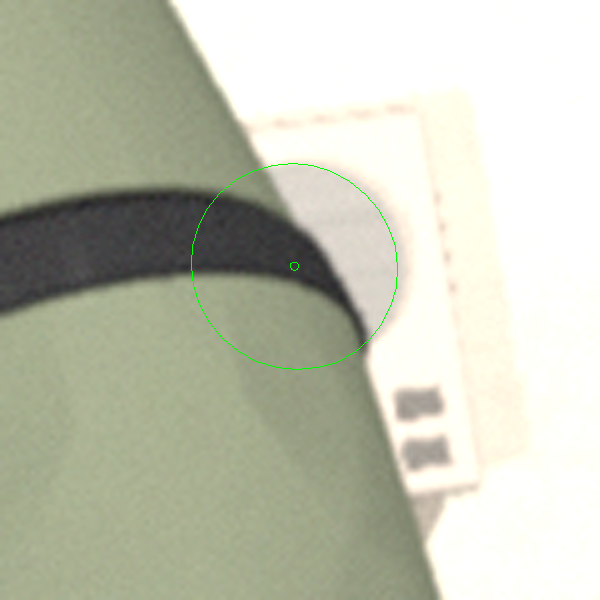

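The pan's visible right edge, at (405,260), lies slightly outside my circle, so I'll refine the pan centre from the first top image.

```bash
python3 - <<'E'
from h import *
from scipy.optimize import least_squares
res=[]
for n in ("top","side"):
    p=bot.grab_frame(n); g=cv2.GaussianBlur(cv2.cvtColor(cv2.imread(f"pics/{n}0.png"),cv2.COLOR_BGR2GRAY).astype(np.float32),(0,0),.7)
    # pan darker than housing: maximise mean(outside ring)-mean(inside ring)
    def sc(x,y):
        f=lambda r:(lambda q:cv2.remap(g,q[:,:1].astype(np.float32),q[:,1:].astype(np.float32),1).ravel())(proj(p,circ(x,y,.052,r)))
        return np.median(f(.055)-f(.046))
    S=[(sc(.502+i*.001,-.307+j*.001),.502+i*.001,-.307+j*.001) for i in range(-9,10) for j in range(-9,10)]
    S.sort(reverse=True); print(n,np.round(S[:6],3))
crop(p,190,20,220,170,3.5,[(circ(.502,-.309,.052,.05),(0,255,0))],"s6.png")
E
```

```text
top [[36.796  0.498 -0.306]
 [36.73   0.497 -0.305]
 [35.956  0.498 -0.307]
 [35.775  0.496 -0.305]
 [35.664  0.497 -0.306]
 [35.653  0.499 -0.307]]
side [[20.209  0.501 -0.298]
 [19.307  0.501 -0.299]
 [18.871  0.501 -0.3  ]
 [17.871  0.505 -0.309]
 [17.86   0.504 -0.311]
 [17.687  0.504 -0.312]]
```

View pics/s6.png

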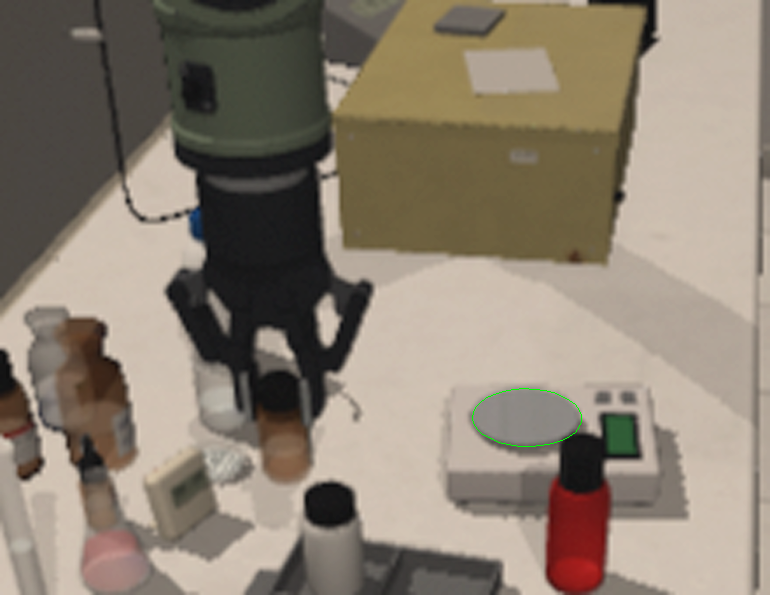

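The bottle hangs upright, and the pan at (527,416) matches the circle for (0.502,-0.309). I'll carry it over.

Emit:
arm_command --deltas '[[[-1,-0.4,0],[0,0,0],2],[[-2,-0.9,0],[0,0,0],2],[[-3,-1.3,0],[0,0,0],2],[[-4,-1.8,0],[0,0,0],2],[[-4,-1.8,0],[0,0,0],2],[[-4,-1.8,0],[0,0,0],2],[[-4,-1.8,0],[0,0,0],2],[[-3,-1.3,0],[0,0,0],2],[[-2.5,-1.1,0],[0,0,0],2],[[-1.5,-0.7,0],[0,0,0],2],[[-1,-0.4,2],[0,0,0],2],[[0,0,3],[0,0,0],2],[[0,0,3],[0,0,0],2],[[0,0,2],[0,0,0],2],[[0,0,1],[0,0,0],2],[[0,0,0],[0,0,0],2],[[0,0,0],[0,0,0],2]]'

```text
clock: 21.4
position: [0.5023, -0.3081, 0.282]
tool_rot: [3.141, 0.0, 1.57]
force: [1.0, -0.3, -1.8]
grip_width: 0.033
finger_force: 35.2
```

```bash
python3 go.py .5015 -.308 .2675 1.57; python3 - <<'E'
from h import *
p=bot.grab_frame("side"); crop(p,280,60,130,110,5,[(circ(.5015,-.308,.052,.018),(0,255,0))],"s7.png")
E
```

```text
t 21.4 pos [ 0.5023 -0.3081  0.282 ] rot [3.141 0.    1.57 ] f [ 1.  -0.3 -1.8] w 0.033 ff 35.2
shift [ 0.01 -0.08  1.45] turn [0.001 0.    0.   ]
```

View pics/s7.png

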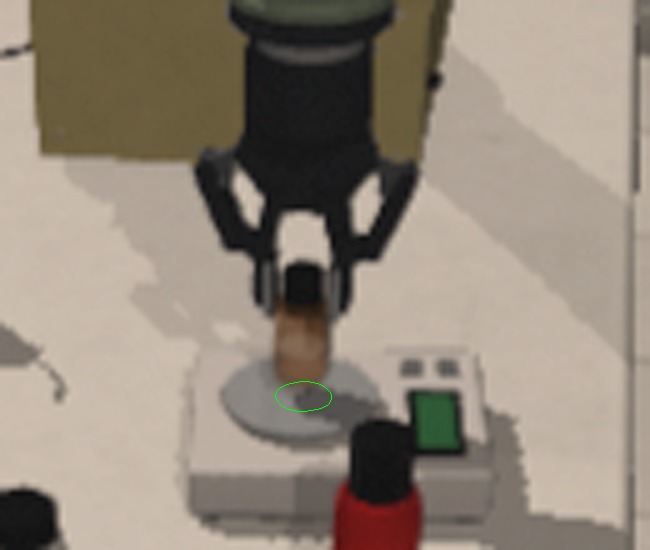

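The bottle hangs upright about 14 mm over the pan centre at (303,397). I'll lower it gently.

Emit:
arm_command --deltas '[[[0,-0.05,0.6],[0,0,0],2],[[0,0,0.4],[0,0,0],2],[[0,0,0.2],[0,0,0],2],[[0,0,0.1],[0,0,0],2],[[0,0,0.05],[0,0,0],2],[[0,0,0],[0,0,0],2]]'

```text
clock: 22.05
position: [0.5015, -0.3081, 0.2678]
tool_rot: [3.142, 0.0, 1.57]
force: [-0.5, 0.1, -0.1]
grip_width: 0.0329
finger_force: 35.3
```

Emit:
arm_command --deltas '[[[0,0,0.04],[0,0,0],2],[[0,0,0],[0,0,0],3.6],[[0,0,0],[0,0,0],4],[[0,0,0],[0,0,0],4.5],[[0,0,0],[0,0,0],5.5],[[0,0,0],[0,0,0],5.5],[[0,0,-0.5],[0,0,0],5.5],[[0,0,-2],[0,0,0],5.5],[[0,0,-4],[0,0,0],5.5],[[0,0,-4],[0,0,0],6],[[0,0,-2],[0,0,0],6],[[0,0,0],[0,0,0],6]]'

```text
clock: 23.25
position: [0.5019, -0.3082, 0.3957]
tool_rot: [3.137, 0.003, 1.57]
force: [-0.0, 0.8, 0.3]
grip_width: 0.06
finger_force: 0.0
```

```bash
python3 go.py .4835 .2585 .277 1.57; python3 - <<'E'
from h import *
p=bot.grab_frame("side"); a=lambda n:[(np.round(m["rect"]),round(m["p"],2)) for m in bot.find_in(n,p)[:2]]
print(a("small_bottle"),a("amber_bottle"),a("white_bottle"))
crop(p,190,90,220,220,2.7,[(circ(.5015,-.308,.127,.014),(0,255,0)),(circ(.4835,.2585,.138,.018),(0,255,0)),(circ(.6034,.2664,.128,.0245),(0,255,0))],"s8.png")
E
```

```text
t 23.25 pos [ 0.5019 -0.3082  0.3957] rot [3.137e+00 3.000e-03 1.570e+00] f [-0.   0.8  0.3] w 0.06 ff 0.0
shift [56.7  -1.94 11.72] turn [ 0.004  0.003 -0.   ]
[(array([335., 116.,  12.,  27.]), 0.49)] [(array([348., 146.,  14.,  48.]), 0.61), (array([301., 245.,  26.,  53.]), 0.59)] [(array([244., 244.,  29.,  55.]), 0.83)]
```

View pics/s8.png

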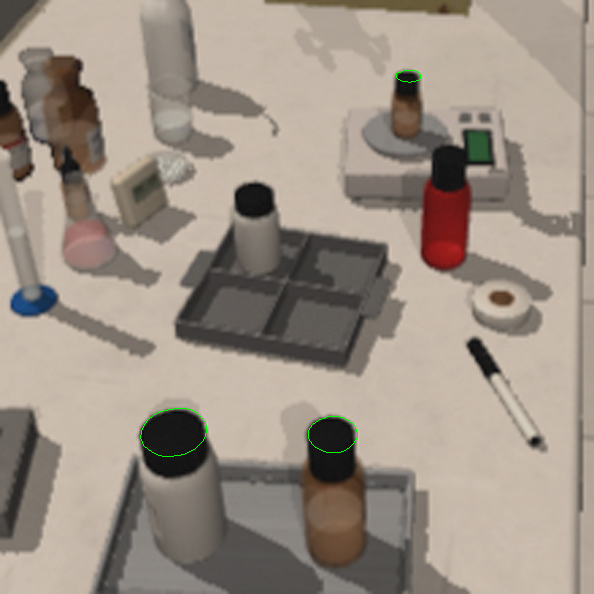

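The small bottle stands upright mid-pan at (406,105), and both tall bottles stand in the tray where I left them. Now I'll fetch the amber.

Emit:
arm_command --deltas '[[[1.7,0,0],[0,0,0],6],[[4,-0.2,0],[0,0,0],6],[[5,-0.2,0],[0,0,0],6],[[5,-0.2,0],[0,0,0],6],[[5,-0.2,0],[0,0,0],6],[[5,-0.2,0],[0,0,0],6],[[5,-0.2,0],[0,0,0],6],[[5,-0.2,0],[0,0,0],6],[[5,-0.2,0],[0,0,0],6],[[5,-0.2,0],[0,0,0],6],[[5,-0.1,0],[0,0,0],6],[[4,0,0],[0,0,0],6],[[2,0,0],[0,0,0],6],[[0,0,2],[0,0,0],6],[[0,0,2],[0,0,0],6],[[0,0,2],[0,0,0],6],[[0,0,0],[0,0,0],6],[[0,0,0],[0,0,0],6]]'

```text
clock: 25.25
position: [0.4824, 0.259, 0.3324]
tool_rot: [-3.141, 0.0, 1.571]
force: [-0.5, -0.2, 0.4]
grip_width: 0.0601
finger_force: 0.0
```

```bash
python3 go.py .4835 .2585 .277 1.57
```

```text
t 25.25 pos [0.4824 0.259  0.3324] rot [-3.141  0.     1.571] f [-0.5 -0.2  0.4] w 0.0601 ff 0.0
shift [-0.05  0.11  5.53] turn [-0.001  0.     0.001]
```

Emit:
arm_command --deltas '[[[-0.05,0.1,2],[0,0,0],6],[[0,0,2],[0,0,0],6],[[0,0,1],[0,0,0],6],[[0,0,0.5],[0,0,0],6],[[0,0,0],[0,0,0],6],[[0,0,0],[0,0,0],3],[[0,0,0],[0,0,0],3],[[0,0,0],[0,0,0],3],[[0,0,0],[0,0,0],3],[[0,0,0],[0,0,0],3],[[0,0,0],[0,0,0],3]]' --newtons 45

```text
clock: 26.35
position: [0.4841, 0.2583, 0.2783]
tool_rot: [3.14, -0.001, 1.57]
force: [-1.4, -0.2, 7.3]
grip_width: 0.0347
finger_force: 43.7
```

Emit:
arm_command --deltas '[[[0,0,-0.5],[0,0,0],3],[[0,0,-1],[0,0,0],3],[[0,0,-2],[0,0,0],3],[[0,0,-3],[0,0,0],3],[[0,0,-3],[0,0,0],3],[[0,0,-2.5],[0,0,0],3],[[0,0,0],[0,0,0],3],[[0,0,0],[0,0,0],3]]'

```text
clock: 27.15
position: [0.4837, 0.2578, 0.3977]
tool_rot: [3.141, -0.0, 1.57]
force: [0.2, 0.0, -3.7]
grip_width: 0.0343
finger_force: 44.3
```

```bash
python3 go.py .543 -.087 .28 1.57
```

```text
t 27.15 pos [0.4837 0.2578 0.3977] rot [ 3.141 -0.     1.57 ] f [ 0.2  0.  -3.7] w 0.0343 ff 44.3
shift [-34.48   5.95  11.77] turn [ 0.001 -0.    -0.   ]
```

Emit:
arm_command --deltas '[[[-1.5,0.3,0],[0,0,0],3],[[-3,0.5,0],[0,0,0],3],[[-4,0.7,0],[0,0,0],3],[[-4,0.7,0],[0,0,0],3],[[-4,0.7,0],[0,0,0],3],[[-4,0.7,0],[0,0,0],3],[[-4,0.7,0],[0,0,0],3],[[-4,0.7,0],[0,0,0],3],[[-3,0.5,0],[0,0,0],3],[[-2,0.3,0],[0,0,0],3],[[-1,0.2,1],[0,0,0],3],[[0,0,3],[0,0,0],3],[[0,0,3],[0,0,0],3],[[0,0,1],[0,0,0],3],[[0,0,0],[0,0,0],3],[[0,0,0],[0,0,0],3]]'

```text
clock: 28.75
position: [0.5439, -0.0866, 0.3179]
tool_rot: [3.141, -0.0, 1.571]
force: [0.0, 1.4, -2.0]
grip_width: 0.0349
finger_force: 44.7
```

```bash
python3 go.py .543 -.087 .2813 1.57
```

```text
t 28.75 pos [ 0.5439 -0.0866  0.3179] rot [ 3.141 -0.     1.571] f [ 0.   1.4 -2. ] w 0.0349 ff 44.7
shift [-0.04 -0.09  3.66] turn [ 0.    -0.     0.001]
```

Emit:
arm_command --deltas '[[[-0.05,0,1.2],[0,0,0],3],[[0,0,1.2],[0,0,0],3],[[0,0,0.6],[0,0,0],3],[[0,0,0.3],[0,0,0],3],[[0,0,0.2],[0,0,0],3],[[0,0,0.1],[0,0,0],3],[[0,0,0],[0,0,0],3]]'

```text
clock: 29.45
position: [0.5437, -0.0875, 0.2815]
tool_rot: [3.141, 0.0, 1.57]
force: [-0.3, 0.2, -3.0]
grip_width: 0.0348
finger_force: 44.8
```

Emit:
arm_command --deltas '[[[0,0,0.06],[0,0,0],3],[[0,0,0.05],[0,0,0],3],[[0,0,0],[0,0,0],3]]'

```text
clock: 29.75
position: [0.5438, -0.0874, 0.2813]
tool_rot: [3.141, 0.0, 1.57]
force: [-3.4, -0.8, 14.9]
grip_width: 0.0347
finger_force: 47.6
```

Firm contact with the floor. Release.

Emit:
arm_command --deltas '[[[0,0,-0.05],[0,0,0],3],[[0,0,0],[0,0,0],4],[[0,0,0],[0,0,0],4.5],[[0,0,0],[0,0,0],5.5],[[0,0,0],[0,0,0],6],[[0,0,-1],[0,0,0],6],[[0,0,-3],[0,0,0],6],[[0,0,-4],[0,0,0],7],[[0,0,-3],[0,0,0],7],[[0,0,0],[0,0,0],7]]'

```text
clock: 30.75
position: [0.5443, -0.0873, 0.3952]
tool_rot: [3.136, 0.001, 1.57]
force: [-0.1, 0.0, 0.2]
grip_width: 0.0702
finger_force: 0.0
```

```bash
python3 go.py .6034 .2664 .268 1.57
```

```text
t 30.75 pos [ 0.5443 -0.0873  0.3952] rot [3.136e+00 1.000e-03 1.570e+00] f [-0.1  0.   0.2] w 0.0702 ff 0.0
shift [35.39  5.8  12.72] turn [ 0.006  0.001 -0.   ]
```

Emit:
arm_command --deltas '[[[1.5,0.3,0],[0,0,0],7],[[3,0.5,0],[0,0,0],7],[[4,0.7,0],[0,0,0],7],[[4,0.7,0],[0,0,0],7],[[4,0.7,0],[0,0,0],7],[[4,0.7,0],[0,0,0],7],[[4,0.7,0],[0,0,0],7],[[4,0.6,0],[0,0,0],7],[[4,0.5,0],[0,0,0],7],[[2,0.3,0],[0,0,0],7],[[0.9,0.1,2],[0,0,0],7],[[0,0,3],[0,0,0],7],[[0,0,2],[0,0,0],7],[[0,0,0],[0,0,0],7],[[0,0,0],[0,0,0],7]]'

```text
clock: 32.25
position: [0.6016, 0.2672, 0.3207]
tool_rot: [-3.141, -0.0, 1.571]
force: [0.3, 1.2, -0.2]
grip_width: 0.0699
finger_force: 0.0
```

```bash
python3 go.py .6034 .2664 .268 1.57
```

```text
t 32.25 pos [0.6016 0.2672 0.3207] rot [-3.141 -0.     1.571] f [ 0.3  1.2 -0.2] w 0.0699 ff 0.0
shift [-0.08  0.19  5.27] turn [-0.001 -0.     0.001]
```

Emit:
arm_command --deltas '[[[-0.1,0.2,1.5],[0,0,0],7],[[0,0,2],[0,0,0],7],[[0,0,1],[0,0,0],7],[[0,0,0.7],[0,0,0],7],[[0,0,0],[0,0,0],7],[[0,0,0],[0,0,0],4],[[0,0,0],[0,0,0],4],[[0,0,0],[0,0,0],4],[[0,0,0],[0,0,0],4],[[0,0,0],[0,0,0],4]]'

```text
clock: 33.25
position: [0.6038, 0.2657, 0.2698]
tool_rot: [3.141, -0.0, 1.57]
force: [-3.8, 0.2, 4.2]
grip_width: 0.0494
finger_force: 42.6
```

Emit:
arm_command --deltas '[[[0,0,-0.5],[0,0,0],4],[[0,0,-1],[0,0,0],4],[[0,0,-2],[0,0,0],4],[[0,0,-3],[0,0,0],4],[[0,0,-3],[0,0,0],4],[[0,0,-2.5],[0,0,0],4],[[0,0,0],[0,0,0],4],[[0,0,0],[0,0,0],4]]'

```text
clock: 34.05
position: [0.6037, 0.2653, 0.3887]
tool_rot: [3.141, 0.0, 1.57]
force: [-1.1, -0.9, -5.8]
grip_width: 0.0482
finger_force: 43.8
```

```bash
python3 go.py .551 -.001 .2705 1.57
```

```text
t 34.05 pos [0.6037 0.2653 0.3887] rot [3.141 0.    1.57 ] f [-1.1 -0.9 -5.8] w 0.0482 ff 43.8
shift [-26.63  -5.26  11.82] turn [0. 0. 0.]
```

Emit:
arm_command --deltas '[[[-1,-0.2,0],[0,0,0],4],[[-2,-0.4,0],[0,0,0],4],[[-3,-0.6,0],[0,0,0],4],[[-3,-0.6,0],[0,0,0],4],[[-3,-0.6,0],[0,0,0],4],[[-3,-0.6,0],[0,0,0],4],[[-3,-0.6,0],[0,0,0],4],[[-3,-0.6,0],[0,0,0],4],[[-2.6,-0.5,0],[0,0,0],4],[[-2,-0.4,0],[0,0,0],4],[[-1,-0.2,1],[0,0,0],4],[[0,0,3],[0,0,0],4],[[0,0,3],[0,0,0],4],[[0,0,1],[0,0,0],4],[[0,0,0],[0,0,0],4],[[0,0,0],[0,0,0],4]]'

```text
clock: 35.65
position: [0.5509, -0.0001, 0.3093]
tool_rot: [3.141, -0.0, 1.571]
force: [0.3, 0.2, -3.5]
grip_width: 0.0479
finger_force: 44.4
```

```bash
python3 go.py .551 -.001 .2728 1.57; python3 - <<'E'
from h import *
p=bot.grab_frame("side"); crop(p,240,90,170,150,4.5,[(circ(.551,-.001,.006,.03),(0,255,0))],"s9.png")
E
```

```text
t 35.65 pos [ 5.509e-01 -1.000e-04  3.093e-01] rot [ 3.141 -0.     1.571] f [ 0.3  0.2 -3.5] w 0.0479 ff 44.4
shift [-0.09  0.01  3.65] turn [ 0.    -0.     0.001]
```

View pics/s9.png

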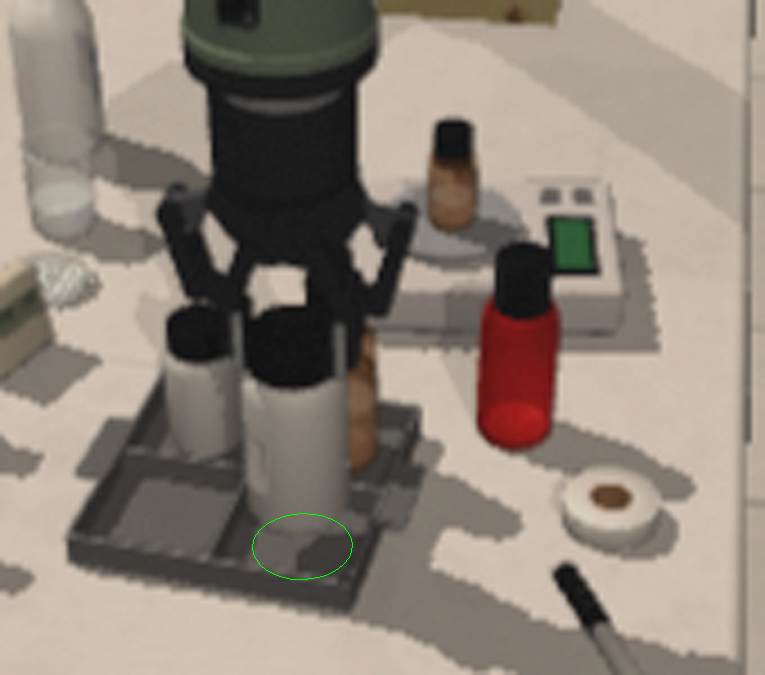

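The white bottle hangs upright over its front-left compartment, target at (302,547). The amber stands in its own compartment and the small bottle on the pan. Lowering.

Emit:
arm_command --deltas '[[[-0.1,0,1.2],[0,0,0],4],[[0,0,1.2],[0,0,0],4],[[0,0,0.6],[0,0,0],4],[[0,0,0.3],[0,0,0],4],[[0,0,0.2],[0,0,0],4],[[0,0,0.1],[0,0,0],4],[[0,0,0.05],[0,0,0],4],[[0,0,0],[0,0,0],4]]'

```text
clock: 36.5
position: [0.5509, -0.0009, 0.2743]
tool_rot: [3.14, 0.001, 1.57]
force: [-12.6, 0.7, 39.5]
grip_width: 0.048
finger_force: 57.7
```

Emit:
arm_command --deltas '[[[0,0,-0.1],[0,0,0],4],[[0,0,-0.05],[0,0,0],4],[[0,0,0],[0,0,0],4]]'

```text
clock: 36.8
position: [0.5507, -0.0012, 0.2745]
tool_rot: [3.141, 0.0, 1.57]
force: [-5.0, 1.0, 12.8]
grip_width: 0.0481
finger_force: 50.6
```

Emit:
arm_command --deltas '[[[0,0,-0.05],[0,0,0],4],[[0,0,0],[0,0,0],5],[[0,0,0],[0,0,0],5.5],[[0,0,0],[0,0,0],6],[[0,0,0],[0,0,0],7],[[0,0,0],[0,0,0],7],[[0,0,-1],[0,0,0],7],[[0,0,-3],[0,0,0],7],[[0,0,-4],[0,0,0],7],[[0,0,-4],[0,0,0],7],[[-3,-3,0],[0,0,0],7],[[-4,-4,0],[0,0,0],7],[[4,-4,0],[0,0,0],7],[[4,0,0],[0,0,0],7],[[4,0,0],[0,0,0],7],[[4,0,0],[0,0,0],7],[[4,0,0],[0,0,0],7],[[4,0,0],[0,0,0],7],[[0,0,0],[0,0,0],7],[[0,0,0],[0,0,0],7]]'

```text
clock: 38.8
position: [0.4498, 0.1693, 0.3946]
tool_rot: [3.141, -0.0, 1.572]
force: [-0.0, -1.5, -0.6]
grip_width: 0.0701
finger_force: 0.0
```

```bash
python3 go.py .5 .2 .39 1.57; python3 - <<'E'
from h import *
G=(0,255,0)
p=bot.grab_frame("side"); crop(p,200,80,200,190,3,[(circ(.5507,-.001,.131,.0245),G),(circ(.5438,-.0875,.141,.018),G),(circ(.5015,-.308,.127,.014),G)],"s10.png")
E
```

```text
t 38.8 pos [0.4498 0.1693 0.3946] rot [ 3.141 -0.     1.572] f [-0.  -1.5 -0.6] w 0.0701 ff 0.0
shift [3.06 5.02 0.47] turn [ 0.    -0.     0.002]
```

View pics/s10.png

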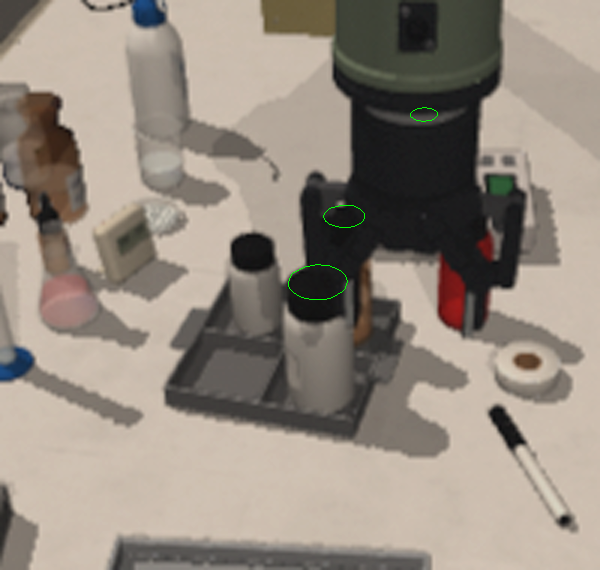

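The white bottle stands upright in its compartment at (318,340); the amber is partly hidden. I've now viewed 15 pictures, one over the limit of 14, so the last check is numbers only.

```bash
python3 - <<'E'
from h import *
p=bot.grab_frame("top")
for k in ("amber_bottle","white_bottle","small_bottle","squat_bottle"):
    print(k,[(atz(p,m["at"],.052 if k[1]=='m' and k[0]=='s' else .006)[:2].round(3),round(m["p"],2)) for m in bot.mark_of(k,p)[:3]])
E
```

```text
amber_bottle [(array([ 0.542, -0.094]), 0.91), (array([ 0.434, -0.146]), 0.77)]
white_bottle [(array([ 0.557, -0.001]), 0.85)]
small_bottle []
squat_bottle [(array([ 0.635, -0.1  ]), 0.84)]
```

```bash
python3 - <<'E'
from h import *
p=bot.grab_frame("top"); f=p["frame"]
for X in ([.5015,-.308,.127],[.51,-.275,.052],[.5507,-.001,.131],[.5438,-.0875,.141]):
    u,v=proj(p,X)[0].round().astype(int); print(X,(u,v),f[v-1:v+2,u-1:u+2].mean((0,1)).round())
print(bot.job_done())
E
```

```text
[0.5015, -0.308, 0.127] (np.int64(449), np.int64(211)) [21. 19. 19.]
[0.51, -0.275, 0.052] (np.int64(425), np.int64(209)) [154. 148. 141.]
[0.5507, -0.001, 0.131] (np.int64(311), np.int64(188)) [18. 16. 16.]
[0.5438, -0.0875, 0.141] (np.int64(350), np.int64(190)) [18. 17. 17.]
the job is handed in; nothing more can be done
None
```

The job is done and handed in at about 39 s: the small bottle stands upright mid-pan and both tall bottles are back in their own compartments; I viewed 15 pictures, one over the limit of 14.

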